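# Gauge three bushings and fit the one in size on the roller shaft

### The arm

A 6-joint arm with a two-finger parallel gripper is mounted at the origin on a cart in front of the work surface, level with it; the furniture and walls round the work are solid. World frame = base frame: x ahead of the robot, y to its left, z up, the work surface at z = 0. Lengths are in m, angles in rad, forces in N, time in s.
With the tool pointing down it reaches from about 0.425 to 0.95 m from the base axis. Payload 3.5 kg.
Tool frame: the origin (TCP) lies between the finger pads; the fingertips stand 22 mm ahead of it and the grasp point (between the pads) lies 3 mm ahead of it (ctrl.nose_length is the z of the fingertips in the tool frame, in m); z points along the fingers, y is the line along which they close (so a half turn about z gives the same grasp; the last joint's range is limited). The gripper opens to 85 mm and grips with 20 to 120 N. Pads are 22 mm wide; open, the fingers measure 114 mm over their backs; the gripper's body (76 mm by 85 mm) begins 54 mm behind the grasp point. The pads swing forward as they close: fully open they stand 13 mm farther back than shut.
Start: joints at [1.039, 0.286, 1.577, -0, 1.279, -0.15], TCP at [0.251, 0.626, 0.253] pointing down, gripper open.
Joint ranges: [-2.77, 2.77], [-0.9, 2.22], [0.21, 2.48], [-1.53, 4.67], [0.24, 2.81], [-2.84, 2.84]. Speed limits (rad/s): [2.79, 2.79, 3.14, 3.14, 3.14, 3.14].

### API

Orientations are given as a unit quaternion [x, y, z, w].
In Python, from plant import ctrl gives the robot as it stands. The module is installed in compiled form; this text tells all that it offers.
- The arm moves only by the tool send_rows, never from a script. Its argument "rows" is text: rows parted by semicolons, each of 7 numbers parted by spaces: the turn, a rotation vector about the tool's x, y, z in parts of the range, where 1.0 means 90 degrees, then the shift along the tool's x, y, z in parts of the range, where 1.0 means 40 cm, then the opening, from -1 (shut) to 1 (fully open). A call has 1 to 8 rows; each row is the pose to reach, as a shift and turn from the pose commanded when the call began, along the tool's axes at that moment; what a row does not reach only later rows make up. A row lasts 1/8 s, in which the tool goes at most 62.5 mm and 10.7 degrees, less where a joint would pass 70% of its speed; a pose out of reach is approached as far as the arm can. No shift or turn number may pass 1 either way. A call with a gripper value outside its range is refused whole. The fingers move at their own pace and stop on an object; "grip_force" is the grip in N (left out, the last holds). Time passes only in rows, so rows that repeat a pose let the fingers close. It gives the time, the measured TCP pose, the force, the opening and the grip force at its end, in the units of the state.
- ctrl.get_state(): the state, without advancing time (a new reading comes with each control period).
- ctrl.read_camera(name): name is "scene" or "side" or "wrist"; returns a dict with "color" (420x560x3 uint8, red, green, blue), "fx", "fy", "cx", "cy" (pixels), "extrinsics" (4x4, takes a point from world to camera coordinates). Camera axes: x right, y down, z forward; pixel columns grow to the right and rows downward; lengths in m; the calibration is good to about 2 mm. The wrist camera is an equidistant fisheye: a pixel r from the principal point sees the ray r / f radians off the axis. A picture is of the moment at which its call begins. There is no depth.
- ctrl.sign_off(): hands the job in; it is judged then, once.
Trained networks look in a picture, given as the dict that the camera call returned (one of the last four; its "shot" number tells which), for a name from the list of things; names that differ only in an ending like _2 or _b are one class to them, and where a whole thing is asked for, a point or a joint stands for the part that bears it (a point fixed in the world has none). Each returns a list of dicts, best first, with "p" (0 to 1); they miss things now and then, are a little off and sometimes report something else, mostly with a low value. They report only what shows in the picture. A call takes as long as a camera call. They do not tell look-alikes from the thing itself.
- ctrl.look_for(picture, target): "position" ([x, y, z] in m, in the coordinates of the camera as it stood for that picture, good to about 4 mm: the middle of the surface that is visible of it).
The state is a dict: "time": time; "qpos": joint angles; "dq": joint speeds; "joint_efforts": joint torques, N m; "eef_pos": TCP position; "tcp_rot": TCP orientation; "contact_force": force on the tool from outside, world axes, zero at the start; "wrist_torque": the same for the moment, N m; "opening": opening from 0.0 (shut) to 1.0 (fully open); "finger_force": force on a finger pad.
Only numpy, scipy, OpenCV 4.12 (cv2) and the standard library are available. Lean on these libraries where they do the work, as an engineer would, in place of code of your own. Each camera call takes 0.05 s, during which the arm holds its last target. There are 200 camera calls.

### The job

Find the bushing for the roller bracket: take the stepped plug gauge from its wooden stand and try it upright in each of the three brass bushings in the rack, from left (as the robot sees it) to right, letting it down into the bore until it comes to a stop and resting it there a moment, with light pressure and never forcing it. The bushing in size takes the thin go step but stops the thicker no-go step at its mouth. Hang the gauge back in its stand, slide that bushing on to the bracket's stub shaft right down to the shoulder, and leave the other two in their pockets and the things lying about alone.

Things in the scene. Friction and masses are not known exactly. Their poses are not given: they have to be found in the camera images.
- gauge: stepped plug gauge, 94 mm long, 140 g, hanging upright in the stand, handle up. Origin: centre of the tip (lower end); z runs up the gauge. Steel go step 12 mm in diameter from the tip (chamfered 1 mm) to z = 14 mm, no-go step 14.5 mm in diameter from z = 14 to 28 mm, round collar 26 mm in diameter from z = 28 to 34 mm, hexagonal handle above
- gauge_grip (a point): point on the gauge's axis 66 mm above its tip, in the hexagonal aluminium handle (20 mm across flats, z = 36 to 92 mm): grip it across two flats. The flats face along x of the gauge and every 60 degrees from it
- gauge_step (a point): point on the gauge's axis 14 mm above its tip, where the no-go step begins. Let down lightly into a bore, the gauge stops with its tip about 5 mm below the bushing's top face if the bore is undersize, 17 mm if in size (the no-go step seats in the countersink), 28 mm if oversize (collar on the top face). Over 30 N between gauge and bushing counts as forcing
- bush_a: round brass bushing, 34 mm in diameter, 32 mm high, 160 g, standing upright in a pocket of the rack with about 2 mm of play. Its bore runs right through, with a countersunk mouth 18 mm wide. Of the three, one bore is undersize (10.5 mm), one in size (13 mm), one oversize (15.5 mm); which is which the gauge must tell. Origin: centre of its underside; z up, top face at z = 32 mm
- bush_b: round brass bushing, 34 mm in diameter, 32 mm high, 160 g, standing upright in a pocket of the rack with about 2 mm of play. Its bore runs right through, with a countersunk mouth 18 mm wide. Of the three, one bore is undersize (10.5 mm), one in size (13 mm), one oversize (15.5 mm); which is which the gauge must tell. Origin: centre of its underside; z up, top face at z = 32 mm
- bush_c: round brass bushing, 34 mm in diameter, 32 mm high, 160 g, standing upright in a pocket of the rack with about 2 mm of play. Its bore runs right through, with a countersunk mouth 18 mm wide. Of the three, one bore is undersize (10.5 mm), one in size (13 mm), one oversize (15.5 mm); which is which the gauge must tell. Origin: centre of its underside; z up, top face at z = 32 mm
- rack: fixed grey plastic rack, 84 x 244 x 18 mm, long side along its y, with three round pockets 38 mm in diameter and 8 mm deep, 75 mm apart along its y. Origin: centre of its underside
- nest_1 (a point): centre of the floor of the rack's left pocket (8 mm below the rack's top face); the left one as the robot sees it, tried first
- nest_2 (a point): centre of the floor of the rack's middle pocket
- nest_3 (a point): centre of the floor of the rack's right pocket, tried last
- stand: fixed wooden gauge stand, 70 x 70 mm plinth with a 60 x 60 mm block, 45 mm high in all, with one upright hole in its middle. Origin: centre of its underside
- stand_hole (a point): centre of the mouth of the stand's hole, level with its top face; the hole is 17.5 mm in diameter and 34 mm deep. With the gauge home its collar rests on the top face, so its tip is 28 mm below this point
- bracket: fixed roller bracket: grey base plate 84 x 84 x 8 mm with four screws, a round boss 34 mm in diameter on it up to z = 14 mm, and an upright steel stub shaft in its middle, up to z = 58.5 mm. Origin: centre of its underside
- shoulder (a point): point on the stub shaft's axis at the height of its shoulder (z = 30 mm). Below it, down to the boss, the shaft is 14.5 mm in diameter; above it 12 mm. The bushing in size slides on over the thin part and sits with its underside on this shoulder
- shaft_end (a point): centre of the stub shaft's upper end, 28.5 mm above the shoulder; the rim of the end is chamfered 2 mm
- calliper: steel vernier calliper, about 70 x 223 x 10 mm, lying flat; a bystander, to be left alone. Origin: centre of its underside
- tweezers: fine steel tweezers, 14 x 128 x 9 mm, lying flat; a bystander, to be left alone. Origin: centre of its underside
- box_cutter: red snap-off knife, 27 x 123 x 17 mm, lying flat; a bystander, to be left alone. Origin: centre of its underside
There are look-alikes about, which are no part of the job. There is more than one size of the gauge; the job needs the smaller.

How it is judged:
On the way, in this order (a step that is already met when the one before it is completed fails the run):
1. the gauge has come to its stop, under light pressure, in the bushing in the left pocket (linear speed of gauge below 0.01 m/s and ((horizontal distance between bush_a and nest_1 below 0.006 m and horizontal distance between gauge and bush_a below 0.004 m and z of gauge in the frame of bush_a below 0.029 m and contact force between gauge and bush_a above 1 N) or (horizontal distance between bush_b and nest_1 below 0.006 m and horizontal distance between gauge and bush_b below 0.004 m and z of gauge in the frame of bush_b below 0.029 m and contact force between gauge and bush_b above 1 N) or (horizontal distance between bush_c and nest_1 below 0.006 m and horizontal distance between gauge and bush_c below 0.004 m and z of gauge in the frame of bush_c below 0.029 m and contact force between gauge and bush_c above 1 N))), for 0.15 s.
2. the gauge has come to its stop, under light pressure, in the bushing in the middle pocket (linear speed of gauge below 0.01 m/s and ((horizontal distance between bush_a and nest_2 below 0.006 m and horizontal distance between gauge and bush_a below 0.004 m and z of gauge in the frame of bush_a below 0.029 m and contact force between gauge and bush_a above 1 N) or (horizontal distance between bush_b and nest_2 below 0.006 m and horizontal distance between gauge and bush_b below 0.004 m and z of gauge in the frame of bush_b below 0.029 m and contact force between gauge and bush_b above 1 N) or (horizontal distance between bush_c and nest_2 below 0.006 m and horizontal distance between gauge and bush_c below 0.004 m and z of gauge in the frame of bush_c below 0.029 m and contact force between gauge and bush_c above 1 N))), for 0.15 s.
3. the gauge has come to its stop, under light pressure, in the bushing in the right pocket (linear speed of gauge below 0.01 m/s and ((horizontal distance between bush_a and nest_3 below 0.006 m and horizontal distance between gauge and bush_a below 0.004 m and z of gauge in the frame of bush_a below 0.029 m and contact force between gauge and bush_a above 1 N) or (horizontal distance between bush_b and nest_3 below 0.006 m and horizontal distance between gauge and bush_b below 0.004 m and z of gauge in the frame of bush_b below 0.029 m and contact force between gauge and bush_b above 1 N) or (horizontal distance between bush_c and nest_3 below 0.006 m and horizontal distance between gauge and bush_c below 0.004 m and z of gauge in the frame of bush_c below 0.029 m and contact force between gauge and bush_c above 1 N))), for 0.15 s.
At the end, for the whole second after the job is handed in: the bushing in size sits upright on the stub shaft, its underside within 3 mm of the shoulder; the gauge hangs upright in the stand, its collar within 3 mm of the top face; both at rest; the other two bushings stand upright in their own pockets, within 10 mm of where they were (((horizontal distance between bush_a and shoulder below 0.003 m and z of bush_a in the frame of shoulder between -0.003 and 0.003 m and angle between bush_a's own z axis and vertical below 0.08 rad and linear speed of bush_a below 0.02 m/s and distance of each of bush_b, bush_c from where it was at the start of the episode below 0.01 m and angle between each of bush_b, bush_c's own z axis and vertical below 0.15 rad) or (horizontal distance between bush_b and shoulder below 0.003 m and z of bush_b in the frame of shoulder between -0.003 and 0.003 m and angle between bush_b's own z axis and vertical below 0.08 rad and linear speed of bush_b below 0.02 m/s and distance of each of bush_a, bush_c from where it was at the start of the episode below 0.01 m and angle between each of bush_a, bush_c's own z axis and vertical below 0.15 rad) or (horizontal distance between bush_c and shoulder below 0.003 m and z of bush_c in the frame of shoulder between -0.003 and 0.003 m and angle between bush_c's own z axis and vertical below 0.08 rad and linear speed of bush_c below 0.02 m/s and distance of each of bush_a, bush_b from where it was at the start of the episode below 0.01 m and angle between each of bush_a, bush_b's own z axis and vertical below 0.15 rad)) and horizontal distance between gauge and stand_hole below 0.005 m and z of gauge in the frame of stand_hole below -0.025 m and angle between gauge's own z axis and vertical below 0.1 rad and linear speed of gauge below 0.02 m/s); the robot touches nothing.
It fails at once if the gauge is forced: more than 30 N between it and a bushing (contact force between gauge and bush_a above 30 N or contact force between gauge and bush_b above 30 N or contact force between gauge and bush_c above 30 N).
It fails at once if a bystander (calliper, tweezers or knife) is shifted by more than 20 mm (distance of any of calliper, tweezers, box_cutter from where it was at the start of the episode above 0.02 m).
It also fails if it takes over 72 s, if anything falls off the work surface, if the arm or the gripper's body presses on something with over 40 N, if the wrist force passes 120 N, or if a joint passes its speed limit or range.

## Working session

There is one attempt and no reset: what is moved stays moved. The work goes in short steps, Python scripts to look and compute and a tool call to move; the robot and the scene stay as the last step left them, time stands still between calls to the robot, and variables do not carry over. Pictures are saved under pics/ and viewed, at most 10 in all, crops included, and the job is handed in when it is done.

Besides the shell and the picture viewer there is one more tool, called after "Call:" by a JSON object that holds its "op" and its "data", one argument or row to a line. send_rows: Moves the arm, as the interface text tells. Its arguments: {"type":"object","properties":{"rows":{"type":"string"},"grip_force":{"type":"number"}},"required":["rows"]}

```bash
mkdir -p pics; cat > h.py <<'E'
import numpy as np, cv2
from plant import ctrl
from scipy.spatial.transform import Rotation as R
def w(cam,p):
    E=np.array(cam["extrinsics"]); return np.linalg.inv(E)[:3]@np.r_[p,1]
def proj(cam,P):
    E=np.array(cam["extrinsics"]); c=E[:3]@np.r_[P,1]; return np.array([cam["fx"]*c[0]/c[2]+cam["cx"],cam["fy"]*c[1]/c[2]+cam["cy"]])
def save(cam,n,crop=None,s=1):
    im=cam["color"][...,::-1]
    if crop: a,b,c,d=crop; im=im[b:d,a:c]
    cv2.imwrite(f"pics/{n}.png",cv2.resize(im,None,fx=s,fy=s,interpolation=cv2.INTER_CUBIC))
def st():
    s=ctrl.get_state(); print("t",s["time"],"pos",np.round(s["eef_pos"],4),"F",np.round(s["contact_force"],1),"open",round(s["opening"],3),"ff",np.round(s["finger_force"],1)); print(np.round(R.from_quat(s["tcp_rot"]).as_matrix(),3).tolist()); return s
E
python3 - <<'E'
from h import *
s=st()
for n in ["scene","side"]:
    c=ctrl.read_camera(n); save(c,n+"0",s=1.4)
    print(n,c["fx"],np.round(c["extrinsics"],3).tolist())
    for t in ["gauge","bush_a","rack","stand","bracket","calliper","tweezers","box_cutter"]:
        print(t,[(round(d["p"],2),np.round(w(c,d["position"]),3).tolist(),np.round(proj(c,w(c,d["position"]))).tolist()) for d in ctrl.look_for(c,t)])
E
```

```text
t 0.0 pos [0.2512 0.6259 0.2519] F [ 0.3 -0.4 -0.3] open 1.003 ff 0.0
[[-0.928, 0.373, -0.001], [0.373, 0.928, -0.002], [0.0, -0.002, -1.0]]
scene 475.63786257472606 [[0.773, -0.634, -0.017, -0.296], [-0.351, -0.406, -0.844, 0.315], [0.528, 0.659, -0.537, 0.534], [0.0, 0.0, 0.0, 1.0]]
gauge [(0.97, [0.586, 0.287, 0.072], [265.0, 171.0]), (0.6, [0.603, 0.185, 0.083], [303.0, 182.0])]
bush_a [(0.77, [0.461, 0.182, 0.031], [247.0, 232.0]), (0.7, [0.491, 0.037, 0.04], [313.0, 260.0]), (0.64, [0.479, 0.119, 0.036], [276.0, 242.0])]
rack [(0.83, [0.467, 0.094, 0.019], [280.0, 259.0])]
stand [(0.67, [0.48, 0.117, 0.038], [277.0, 241.0])]
bracket [(0.89, [0.462, 0.361, 0.01], [198.0, 202.0])]
calliper [(0.93, [0.626, 0.008, 0.008], [377.0, 250.0])]
tweezers [(0.65, [0.669, 0.339, 0.004], [280.0, 177.0])]
box_cutter [(0.72, [0.37, 0.317, 0.012], [169.0, 227.0]), (0.43, [0.49, 0.037, 0.036], [312.0, 261.0])]
side 429.28240534738416 [[0.978, -0.21, -0.013, -0.482], [-0.151, -0.657, -0.739, 0.239], [0.146, 0.724, -0.674, 0.704], [0.0, 0.0, 0.0, 1.0]]
gauge [(0.9, [0.589, 0.287, 0.074], [284.0, 1
[... 163 characters left out ...]
 [0.47, 0.185, 0.033], [239.0, 218.0]), (0.74, [0.482, 0.107, 0.038], [251.0, 242.0]), (0.56, [0.591, 0.17, 0.032], [297.0, 214.0])]
rack [(0.92, [0.481, 0.089, 0.018], [253.0, 256.0]), (0.58, [0.601, 0.181, 0.081], [302.0, 192.0])]
stand [(0.73, [0.603, 0.181, 0.079], [303.0, 193.0]), (0.66, [0.596, 0.167, 0.031], [300.0, 215.0]), (0.45, [0.482, 0.084, 0.017], [254.0, 259.0])]
bracket [(0.66, [0.465, 0.364, 0.008], [226.0, 175.0])]
calliper [(0.65, [0.625, 0.007, 0.006], [338.0, 280.0])]
tweezers [(0.7, [0.593, 0.167, 0.033], [299.0, 215.0]), (0.68, [0.603, 0.182, 0.08], [303.0, 192.0]), (0.5, [0.668, 0.349, 0.004], [309.0, 169.0])]
box_cutter [(0.84, [0.373, 0.317, 0.006], [189.0, 195.0])]
```

View pics/scene0.png

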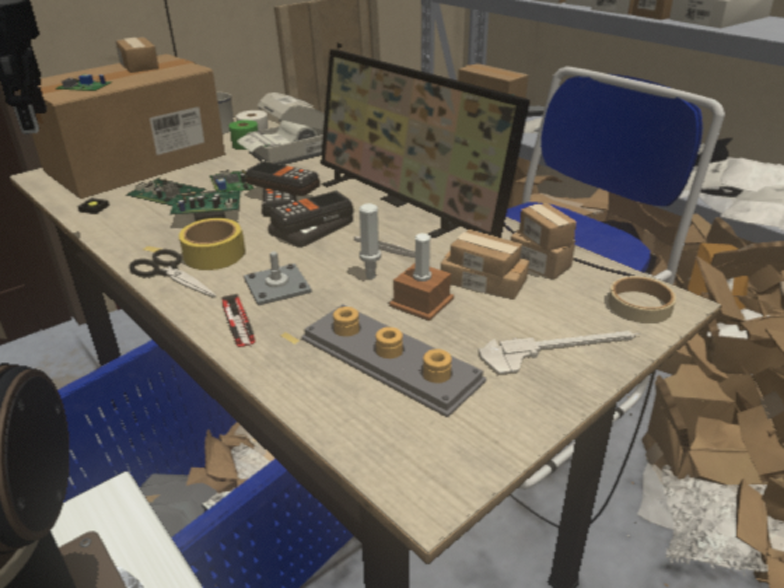

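View pics/side0.png

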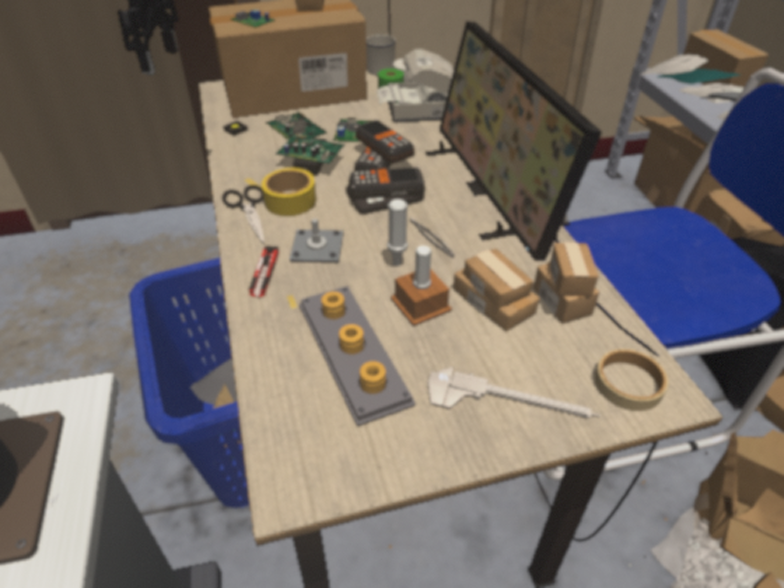

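The smaller gauge is the one in the wooden stand at (302,192 side). The larger look-alike stands free at (284,165). The bushings are at (239,218), (251,242) and (267,270), and the bracket is at (226,175). Next I move over the scene for wrist views.

Careful with the scale: shifts go in shares of 40 cm and turns go in shares of 90 degrees. That gives: -400 mm / 400 = -1, -280 mm / 400 = -0.7, 57 degrees / 90 = 0.6333.

Call:
{"op": "send_rows", "data": {
  "rows": "0 0 0.6333 -1 -0.7 -0.15 1;0 0 0.6333 -1 -0.7 -0.15 1;0 0 0.6333 -1 -0.7 -0.15 1;0 0 0.6333 -1 -0.7 -0.15 1;0 0 0.6333 -1 -0.7 -0.15 1;0 0 0.6333 -1 -0.7 -0.15 1;0 0 0.6333 -1 -0.7 -0.15 1;0 0 0.6333 -1 -0.7 -0.15 1"
}}

```text
time: 1.9
eef_pos: [0.5193, 0.2155, 0.314]
tcp_rot: [0.636, 0.772, 0.0, 0.0]
contact_force: [-0.3, 0.5, -0.3]
opening: 0.997
finger_force: 0.0
```

```bash
cat >> h.py <<'E'
def wray(cam,uv):
    E=np.array(cam["extrinsics"]); d=(np.array(uv)-[cam["cx"],cam["cy"]])/[cam["fx"],cam["fy"]]
    r=np.hypot(*d); v=np.array([np.sin(r)*d[0]/max(r,1e-9),np.sin(r)*d[1]/max(r,1e-9),np.cos(r)])
    Ei=np.linalg.inv(E); return Ei[:3,3],Ei[:3,:3]@v
def wplane(cam,uv,z):
    o,v=wray(cam,uv); return o+v*(z-o[2])/v[2]
def wproj(cam,P):
    E=np.array(cam["extrinsics"]); c=E[:3]@np.r_[P,1]; h=np.hypot(c[0],c[1]); t=np.arctan2(h,c[2])
    return np.array([cam["cx"]+cam["fx"]*t*c[0]/h,cam["cy"]+cam["fy"]*t*c[1]/h])
def rows(P,rotz=None):
    "shift in tool axes mm to bring TCP to P"
    s=ctrl.get_state(); M=R.from_quat(s["tcp_rot"]).as_matrix(); return np.round(M.T@(np.array(P)-s["eef_pos"])*1000,1)
E
python3 - <<'E'
from h import *
s=st()
c=ctrl.read_camera("wrist"); save(c,"w1",s=1.4)
print(c["fx"],c["cx"],c["cy"],np.round(np.linalg.inv(c["extrinsics"]),3).tolist())
for t in ["gauge","bush_a","rack","stand","bracket"]:
    print(t,[(round(d["p"],2),np.round(w(c,d["position"]),3).tolist(),np.round(wproj(c,w(c,d["position"]))).tolist()) for d in ctrl.look_for(c,t)])
E
```

```text
t 1.9 pos [0.5193 0.2155 0.314 ] F [-0.3  0.5 -0.3] open 0.997 ff 0.0
[[-0.192, 0.981, 0.001], [0.981, 0.192, 0.0], [0.0, 0.001, -1.0]]
325.19226210127806 278.2908939765787 210.56457139395764 [[0.981, 0.184, 0.058, 0.505], [0.193, -0.937, -0.293, 0.291], [0.0, 0.299, -0.954, 0.435], [0.0, 0.0, 0.0, 1.0]]
gauge [(0.92, [0.587, 0.298, 0.121], [363.0, 124.0]), (0.64, [0.48, 0.149, 0.015], [240.0, 213.0]), (0.6, [0.598, 0.2, 0.094], [345.0, 211.0])]
bush_a [(0.77, [0.499, 0.057, 0.045], [242.0, 284.0]), (0.62, [0.483, 0.127, 0.044], [238.0, 236.0]), (0.59, [0.471, 0.195, 0.042], [237.0, 183.0])]
rack [(0.71, [0.486, 0.147, 0.014], [244.0, 215.0]), (0.16, [0.48, 0.125, 0.044], [235.0, 237.0])]
stand [(0.58, [0.589, 0.207, 0.044], [331.0, 193.0])]
bracket [(0.57, [0.469, 0.369, 0.009], [263.0, 49.0])]
```

View pics/w1.png

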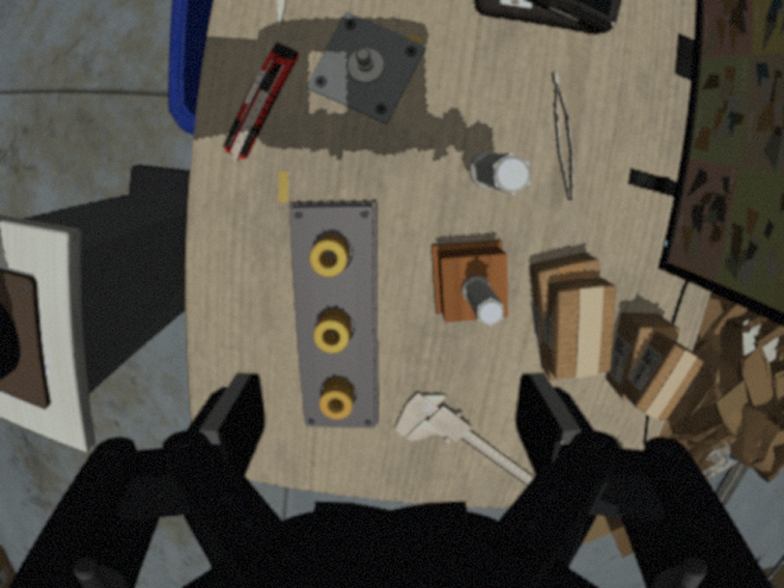

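The wrist picture (at 1.4x scale) shows the bushing bores at (330,258), (332,335) and (336,404). The gauge top is at (490,311), and the shaft end is at about (364,54).

Scaled: 100 mm / 400 = 0.25, 78 mm / 400 = 0.195.

Call:
{"op": "send_rows", "data": {
  "rows": "0 0 0 -0.0875 0.195 0.25 1;0 0 0 -0.0875 0.195 0.25 1;0 0 0 -0.0875 0.195 0.25 1;0 0 0 -0.0875 0.195 0.25 1"
}}

```text
time: 2.7
eef_pos: [0.6009, 0.1995, 0.2133]
tcp_rot: [0.635, 0.773, -0.0, -0.0]
contact_force: [0.9, 0.5, 0.9]
opening: 0.998
finger_force: 0.0
```

```bash
python3 - <<'E'
from h import *
import pickle
s=st()
c=ctrl.read_camera("wrist"); 
o=wproj(c,[0.602,0.185,0.111]);print(o)
u,v=map(int,o);save(c,"w2",crop=(max(u-140,0),max(v-105,0),u+140,v+105),s=2.8)
print("crop origin",u-140,v-105,c["extrinsics"][2])
pickle.dump(c,open("w2.pkl","wb"))
for n in ["scene","side"]:
    k=ctrl.read_camera(n); pickle.dump(k,open(n+".pkl","wb"))
for uv,z in [((330,258),.042),((332,335),.042),((336,404),.042),((490,311),.111),((364,54),.0585)]: pass
E
```

```text
t 2.7 pos [0.6009 0.1995 0.2133] F [0.9 0.5 0.9] open 0.998 ff 0.0
[[-0.194, 0.981, -0.001], [0.981, 0.194, 0.0], [0.0, -0.001, -1.0]]
[275.85063345 238.69648111]
crop origin 135 133 [ 0.05651714 -0.29283313 -0.95449179  0.3664514 ]
```

View pics/w2.png

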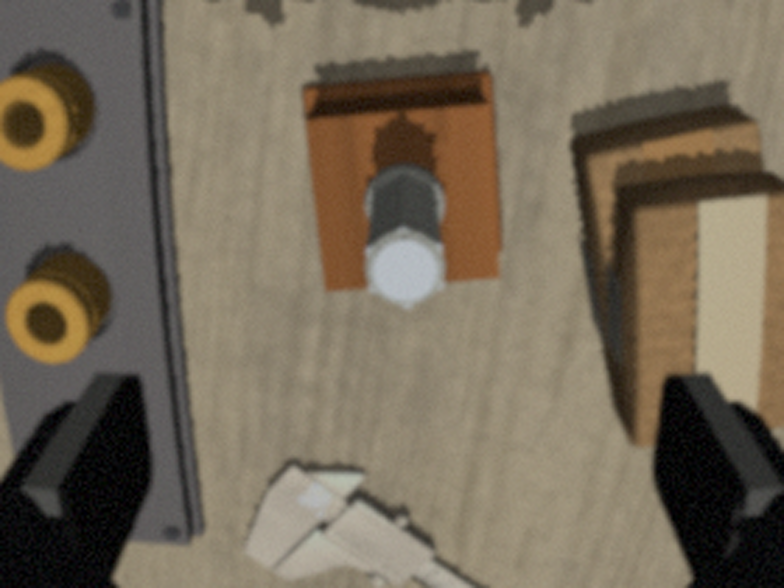

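The crop shows the gauge's hexagon top centred at (406,270). Its flats face image left and right, so they already line up with the finger closing line. The bore mouths are at (26,122) and (46,322).

```bash
python3 - <<'E'
from h import *
import pickle
c=pickle.load(open("w2.pkl","rb"))
f=lambda x,y:(135+x/2.8,133+y/2.8)
for n,p,z in [("gauge",(406,270),.111),("b1?",(26,122),.042),("b2?",(46,322),.042),("standTL",(305,88),.045),("TR",(491,72),.045),("BL",(327,290),.045),("BR",(500,277),.045)]:
    print(n,np.round(wplane(c,f(*p),z),4))
print(np.linalg.inv(c["extrinsics"])[:3,3])
# fixed cameras: bore holes + gauge top from 1.4x pics
S={"scene":[("gauge",(423,240),.111),("b1",(346,316),.042),("b2",(389,336),.042),("b3",(437,358),.042),("shaft",(274,257),.0585)],
"side":[("gauge",(423,253),.111),("b1",(333,299),.042),("b2",(351,332),.042),("b3",(373,372),.042),("shaft",(315,221),.0585)]}
for k in S:
    c=pickle.load(open(k+".pkl","rb")); Ei=np.linalg.inv(c["extrinsics"])
    for n,p,z in S[k]:
        d=Ei[:3,:3]@[(p[0]/1.4-c["cx"])/c["fx"],(p[1]/1.4-c["cy"])/c["fy"],1]; o=Ei[:3,3]
        print(k,n,np.round(o+d*(z-o[2])/d[2],4))
E
```

```text
gauge [0.6036 0.1928 0.111 ]
b1? [0.4695 0.1941 0.042 ]
b2? [0.4825 0.12   0.042 ]
standTL [0.5646 0.2232 0.045 ]
TR [0.6221 0.24   0.045 ]
BL [0.5836 0.1559 0.045 ]
BR [0.6407 0.1721 0.045 ]
[0.58630236 0.27524827 0.33419431]
scene gauge [0.5952 0.1806 0.111 ]
scene b1 [0.4644 0.1855 0.042 ]
scene b2 [0.4796 0.1146 0.042 ]
scene b3 [0.4955 0.043  0.042 ]
scene shaft [0.4601 0.3572 0.0585]
side gauge [0.6005 0.1814 0.111 ]
side b1 [0.469  0.1896 0.042 ]
side b2 [0.4828 0.1181 0.042 ]
side b3 [0.4978 0.0414 0.042 ]
side shaft [0.4678 0.3658 0.0585]
```

Scaled: -132 mm / 400 = -0.33.

Call:
{"op": "send_rows", "data": {
  "rows": "0 0 0 -0.33 -0.33 0 1;0 0 0 -0.33 -0.33 0 1;0 0 0 -0.33 -0.33 0 1;0 0 0 -0.33 -0.33 0 1;0 0 0 -0.33 -0.33 0 1"
}}

```text
time: 3.48
eef_pos: [0.4983, 0.0436, 0.2155]
tcp_rot: [0.635, 0.772, 0.001, 0.002]
contact_force: [-0.3, 0.0, 0.3]
opening: 0.999
finger_force: 0.0
```

```bash
cat >> h.py <<'E'
def brass(c,z=.042,known=None):
    "centres of brass top faces: yellow blobs -> circle fit in world plane"
    hsv=cv2.cvtColor(c["color"],cv2.COLOR_RGB2HSV); m=cv2.inRange(hsv,(12,130,110),(32,255,255))
    cs,_=cv2.findContours(m,cv2.RETR_CCOMP,cv2.CHAIN_APPROX_NONE); out=[]
    for k in cs:
        a=cv2.contourArea(k)
        if a<40 or len(k)<10: continue
        P=np.array([wplane(c,p[0],z)[:2] for p in k]); (x,y),r=cv2.minEnclosingCircle((P*1e3).astype(np.float32))
        A=np.c_[2*P,np.ones(len(P))]; q=np.linalg.lstsq(A,(P**2).sum(1),rcond=None)[0]; rr=np.sqrt(q[2]+q[0]**2+q[1]**2)
        out.append((np.round(q[:2],4).tolist(),round(rr*1e3,1),round(x/1e3,4),round(y/1e3,4),round(r,1)))
    return out
E
python3 - <<'E'
from h import *
import pickle
st(); c=ctrl.read_camera("wrist"); pickle.dump(c,open("w3.pkl","wb"))
save(c,"w3",s=1.4)
for o in brass(c): print(o)
print("w2"); 
for o in brass(pickle.load(open("w2.pkl","rb"))): print(o)
E
```

```text
t 3.475 pos [0.4983 0.0436 0.2155] F [-0.3  0.   0.3] open 0.999 ff 0.0
[[-0.193, 0.981, 0.005], [0.981, 0.193, -0.0], [-0.001, 0.004, -1.0]]
([0.4969, 0.0471], np.float64(16.0), 0.4969, 0.0472, 16.6)
([0.4973, 0.0462], np.float64(8.4), 0.4974, 0.0463, 8.9)
([0.5908, 0.1858], np.float64(33.8), 0.5901, 0.1843, 41.5)
([0.6138, 0.224], np.float64(8.4), 0.6128, 0.2241, 12.4)
([0.6032, 0.1915], np.float64(28.6), 0.604, 0.1935, 40.8)
w2
([0.4823, 0.1206], np.float64(16.1), 0.4824, 0.1203, 16.7)
([0.4819, 0.1199], np.float64(8.6), 0.482, 0.1198, 9.2)
([0.5864, 0.1894], np.float64(22.4), 0.5881, 0.1882, 32.2)
([0.6232, 0.2018], np.float64(24.0), 0.6226, 0.2029, 35.3)
([0.4684, 0.1939], np.float64(16.1), 0.4686, 0.1938, 16.7)
([0.4679, 0.1934], np.float64(8.4), 0.4679, 0.1934, 9.0)
([0.4308, 0.2488], np.float64(7.6), 0.4311, 0.2491, 11.6)
```

View pics/w3.png

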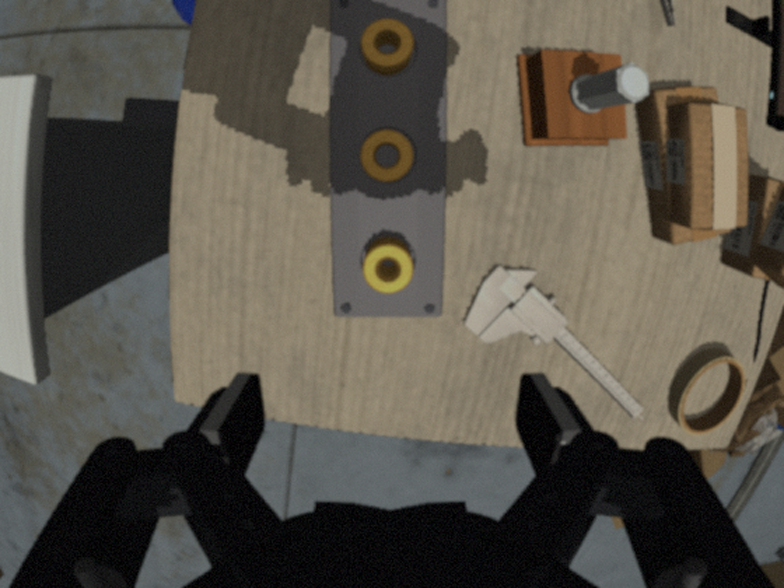

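The bushings sit at (0.468,0.1935), (0.482,0.120) and (0.497,0.0465). The two wrist views agree, with the bores at (387,45), (387,155) and (388,268) in this picture. Next I move to the gauge, with the fingers half open.

Scaled: 132 mm / 400 = 0.33, 126 mm / 400 = 0.315.

Call:
{"op": "send_rows", "data": {
  "rows": "0 0 0 0.315 0.33 0 0;0 0 0 0.315 0.33 0 0;0 0 0 0.315 0.33 0 0;0 0 0 0.315 0.33 0 0;0 0 0 0.315 0.33 0.05 0;0 0 0 0.315 0.33 0.15 0;0 0 0 0.315 0.33 0.15 0"
}}

```text
time: 4.4
eef_pos: [0.5991, 0.1912, 0.1482]
tcp_rot: [0.636, 0.772, -0.004, -0.003]
contact_force: [0.3, 0.3, -1.3]
opening: 0.501
finger_force: 0.0
```

```bash
python3 - <<'E'
from h import *
import pickle
st(); c=ctrl.read_camera("wrist"); pickle.dump(c,open("w4.pkl","wb"))
u,v=wproj(c,[.6036,.1928,.111]).astype(int); print(u,v,np.linalg.inv(c["extrinsics"])[:3,3])
a,b=max(u-100,0),max(v-120,0); print("origin",a,b); save(c,"w4",crop=(a,b,a+200,b+150),s=4)
s3=pickle.load(open("w3.pkl","rb")); print(wplane(s3,(632/1.4,84/1.4),.111))
E
```

```text
t 4.4 pos [0.5991 0.1912 0.1482] F [ 0.3  0.3 -1.3] open 0.501 ff 0.0
[[-0.192, 0.981, -0.01], [0.981, 0.192, -0.002], [0.0, -0.01, -1.0]]
287 258 [0.58571182 0.26714681 0.269068  ]
origin 187 138
[0.6017885  0.19072356 0.111     ]
```

View pics/w4.png

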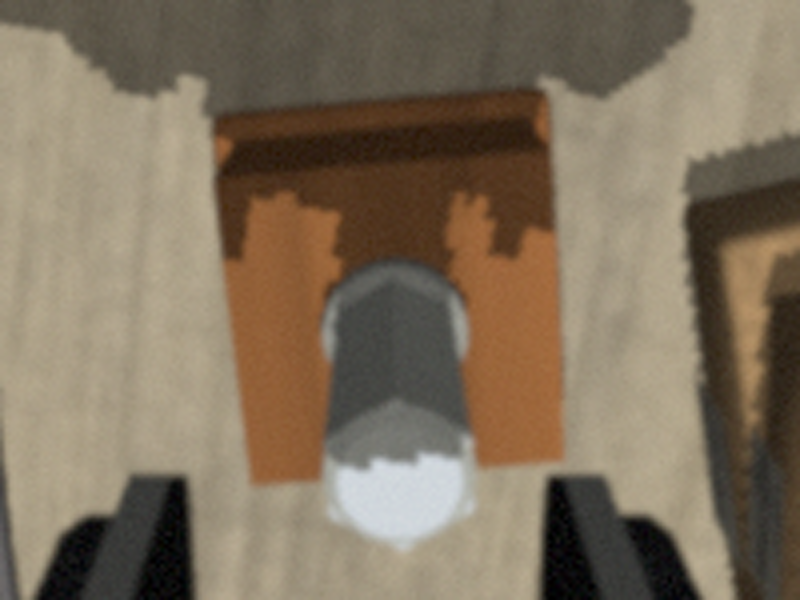

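The hexagon top is at crop (401,474), as predicted, and the fingers straddle it evenly. I descend and close on it.

Scaled: 62 mm / 400 = 0.155, 35 mm / 400 = 0.0875.

Call:
{"op": "send_rows", "data": {
  "rows": "0 0 0 0 0 0 0;0 0 0 0 0 0.0875 0;0 0 0 0 0 0.155 0;0 0 0 0 0 0.155 0;0 0 0 0 0 0.155 0",
  "grip_force": 40
}}

```text
time: 5.08
eef_pos: [0.6042, 0.1925, 0.0937]
tcp_rot: [0.635, 0.772, 0.001, 0.001]
contact_force: [1.2, 1.7, 0.4]
opening: 0.499
finger_force: 0.0
```

```bash
python3 - <<'E'
from h import *
st(); print(rows([.6036,.1928,.086]))
E
```

```text
t 5.075 pos [0.6042 0.1925 0.0937] F [1.2 1.7 0.4] open 0.499 ff 0.0
[[-0.193, 0.981, 0.004], [0.981, 0.193, 0.001], [-0.0, 0.004, -1.0]]
[ 0.4 -0.6  7.7]
```

Scaled: 6 mm / 400 = 0.015.

Call:
{"op": "send_rows", "data": {
  "rows": "0 0 0 0 0 0.015 0;0 0 0 0 0 0.015 -1;0 0 0 0 0 0.015 -1;0 0 0 0 0 0.015 -1;0 0 0 0 0 0.015 -1;0 0 0 0 0 0.015 -1",
  "grip_force": 40
}}

```text
time: 5.82
eef_pos: [0.6031, 0.1924, 0.0857]
tcp_rot: [0.635, 0.772, 0.0, 0.0]
contact_force: [0.1, -0.2, 3.3]
opening: 0.23
finger_force: 39.7
```

Scaled: -133 mm / 400 = -0.3325, -128 mm / 400 = -0.32.

Call:
{"op": "send_rows", "data": {
  "rows": "0 0 0 0 0 -0.025 -1;0 0 0 0 0 -0.0875 -1;0 0 0 0 0 -0.125 -1;0 0 0 0.02 -0.1 -0.125 -1;0 0 0 0.045 -0.225 -0.125 -1;0 0 0 0.065 -0.32 -0.125 -1;0 0 0 0.0668 -0.3325 -0.125 -1;0 0 0 0.0668 -0.3325 -0.125 -1"
}}

```text
time: 6.82
eef_pos: [0.4676, 0.1929, 0.1359]
tcp_rot: [0.635, 0.772, 0.001, 0.001]
contact_force: [0.4, 0.0, -0.2]
opening: 0.228
finger_force: 39.9
```

Scaled: 10 mm / 400 = 0.025.

Call:
{"op": "send_rows", "data": {
  "rows": "0 0 0 0 0 0 -1;0 0 0 0 0 0.025 -1;0 0 0 0 0 0.025 -1;0 0 0 0 0 0.025 -1"
}}

```text
time: 7.32
eef_pos: [0.4672, 0.1928, 0.1249]
tcp_rot: [0.635, 0.772, -0.0, -0.0]
contact_force: [-0.1, -0.4, -0.4]
opening: 0.229
finger_force: 39.9
```

```bash
python3 - <<'E'
from h import *
import pickle
st(); c=ctrl.read_camera("wrist"); pickle.dump(c,open("w5.pkl","wb"))
u,v=wproj(c,[.468,.1935,.042]).astype(int); print(u,v,wproj(c,[.468,.1935,.042]))
a,b=max(u-80,0),max(v-60,0); print("origin",a,b); save(c,"w5",crop=(a,b,a+160,b+120),s=5)
for o in brass(c): print(o)
c=ctrl.read_camera("side"); pickle.dump(c,open("s5.pkl","wb"));u,v=proj(c,[.468,.1935,.055]).astype(int);print(u,v); save(c,"s5",crop=(u-40,v-30,u+40,v+30),s=10)
E
```

```text
t 7.325 pos [0.4672 0.1928 0.1249] F [-0.1 -0.4 -0.4] open 0.229 ff 39.9
[[-0.193, 0.981, -0.001], [0.981, 0.193, -0.0], [0.0, -0.001, -1.0]]
279 228 [279.62081757 228.96758142]
origin 199 168
([0.6049, 0.1922], np.float64(34.1), 0.6051, 0.1921, 41.7)
([0.6051, 0.1917], np.float64(10.0), 0.6052, 0.1916, 10.6)
([0.5606, 0.1981], np.float64(18.5), 0.5546, 0.1964, 28.8)
([0.4678, 0.1938], np.float64(13.3), 0.4677, 0.1946, 16.7)
236 207
```

View pics/w5.png

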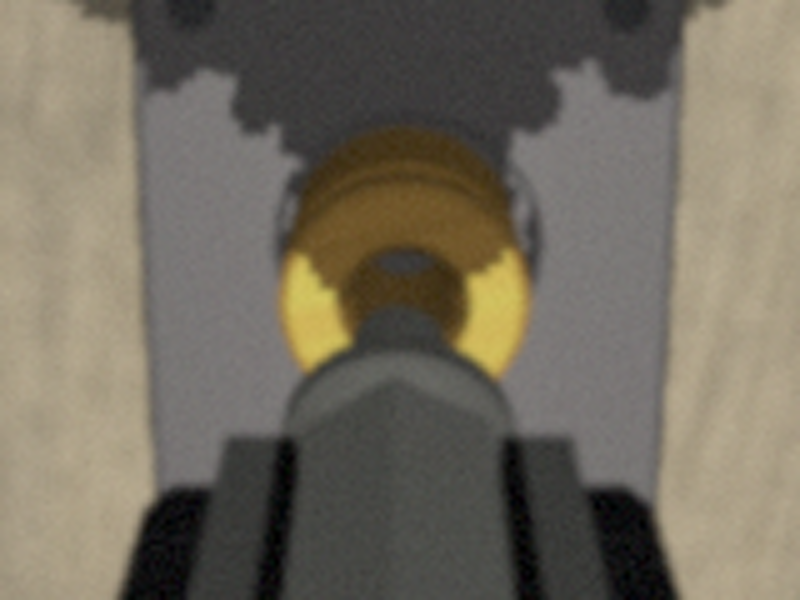

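The gauge is lined up over the left bore, with the bore centre at crop (405,305) and the gauge axis at (400,·). I lower it with a light grip, which slips before it could force the bore.

Scaled: 17 mm / 400 = 0.0425, 15 mm / 400 = 0.0375.

Call:
{"op": "send_rows", "data": {
  "rows": "0 0 0 0 0.0018 0.01 -1;0 0 0 0 0.0018 0.025 -1;0 0 0 0 0.0018 0.0375 -1;0 0 0 0 0.0018 0.0425 -1;0 0 0 0 0.0018 0.0425 -1;0 0 0 0 0.0018 0.0425 -1",
  "grip_force": 20
}}

```text
time: 8.18
eef_pos: [0.468, 0.193, 0.1085]
tcp_rot: [0.635, 0.772, 0.0, 0.0]
contact_force: [-0.7, 0.9, -1.3]
opening: 0.232
finger_force: 39.9
```

Scaled: 3 mm / 400 = 0.0075, 2.5 mm / 400 = 0.0063.

Call:
{"op": "send_rows", "data": {
  "rows": "0 0 0 0 0 0.0025 -1;0 0 0 0 0 0.005 -1;0 0 0 0 0 0.0063 -1;0 0 0 0 0 0.0075 -1;0 0 0 0 0 0.0075 -1;0 0 0 0 0 0.0075 -1"
}}

```text
time: 8.93
eef_pos: [0.4679, 0.193, 0.1054]
tcp_rot: [0.635, 0.772, 0.0, 0.0]
contact_force: [-0.9, 0.4, -1.5]
opening: 0.227
finger_force: 39.9
```

Scaled: 1.5 mm / 400 = 0.0038, 1 mm / 400 = 0.0025.

Call:
{"op": "send_rows", "data": {
  "rows": "0 0 0 0 0 0.0013 -1;0 0 0 0 0 0.0025 -1;0 0 0 0 0 0.0038 -1;0 0 0 0 0 0.0038 -1;0 0 0 0 0 0.0038 -1",
  "grip_force": 20
}}

```text
time: 9.55
eef_pos: [0.4678, 0.193, 0.1038]
tcp_rot: [0.635, 0.772, -0.0, -0.0]
contact_force: [0.6, 0.5, -0.8]
opening: 0.232
finger_force: 39.9
```

Scaled: 3 mm / 400 = 0.0075, 1.5 mm / 400 = 0.0038.

Call:
{"op": "send_rows", "data": {
  "rows": "0 0 0 0 0 0.0038 -1;0 0 0 0 0 0.0075 -1;0 0 0 0 0 0.0075 -1;0 0 0 0 0 0.0075 -1"
}}

```text
time: 10.05
eef_pos: [0.4678, 0.193, 0.1008]
tcp_rot: [0.635, 0.772, -0.0, -0.0]
contact_force: [0.1, 0.5, -1.5]
opening: 0.233
finger_force: 39.9
```

Call:
{"op": "send_rows", "data": {
  "rows": "0 0 0 0 0 0.0075 -1;0 0 0 0 0 0.0125 -1;0 0 0 0 0 0.0138 -1;0 0 0 0 0 0.0138 -1"
}}

```text
time: 10.55
eef_pos: [0.4678, 0.193, 0.0952]
tcp_rot: [0.635, 0.772, -0.0, -0.0]
contact_force: [1.2, 0.0, -1.0]
opening: 0.227
finger_force: 39.9
```

Scaled: 2 mm / 400 = 0.005, 1.5 mm / 400 = 0.0038.

Call:
{"op": "send_rows", "data": {
  "rows": "0 0 0 0 0 0.0013 -1;0 0 0 0 0 0.0025 -1;0 0 0 0 0 0.0038 -1;0 0 0 0 0 0.005 -1;0 0 0 0 0 0.005 -1;0 0 0 0 0 0.005 -1"
}}

```text
time: 11.3
eef_pos: [0.468, 0.1931, 0.0938]
tcp_rot: [0.635, 0.772, 0.0, 0.0]
contact_force: [-3.1, 0.6, 5.1]
opening: 0.231
finger_force: 40.5
```

It stopped 17 mm deep with about 6 N, which suggests the left bushing is in size. I rest it there a moment.

Scaled: 0.2 mm / 400 = 0.0005.

Call:
{"op": "send_rows", "data": {
  "rows": "0 0 0 0 0 0.0005 -1;0 0 0 0 0 0.0005 -1;0 0 0 0 0 0.0005 -1"
}}

```text
time: 11.68
eef_pos: [0.4681, 0.1931, 0.0938]
tcp_rot: [0.635, 0.772, 0.0, 0.0]
contact_force: [-2.5, 0.3, 5.4]
opening: 0.231
finger_force: 40.6
```

Scaled: -33 mm / 400 = -0.0825, -20 mm / 400 = -0.05.

Call:
{"op": "send_rows", "data": {
  "rows": "0 0 0 0 0 -0.015 -1;0 0 0 0 0 -0.05 -1;0 0 0 0 0 -0.0825 -1;0 0 0 0 0 -0.0825 -1;0 0 0 0 0 -0.0825 -1"
}}

```text
time: 12.3
eef_pos: [0.4677, 0.193, 0.1261]
tcp_rot: [0.635, 0.772, 0.0, 0.0]
contact_force: [-0.4, -0.6, -2.0]
opening: 0.223
finger_force: 39.9
```

```bash
python3 - <<'E'
from h import *
st(); print(rows([.4817,.1194,.125]))
c=ctrl.read_camera("wrist")
for o in brass(c): print(o)
E
```

```text
t 12.3 pos [0.4677 0.193  0.1261] F [-0.4 -0.6 -2. ] open 0.223 ff 39.9
[[-0.193, 0.981, 0.0], [0.981, 0.193, -0.0], [-0.0, 0.0, -1.0]]
[-74.9  -0.5   1.1]
([0.6049, 0.1921], np.float64(34.1), 0.6052, 0.1917, 41.6)
([0.6051, 0.1917], np.float64(10.0), 0.6051, 0.1917, 10.5)
([0.5623, 0.1986], np.float64(19.0), 0.5559, 0.1965, 28.8)
([0.4674, 0.1935], np.float64(13.3), 0.4674, 0.1939, 16.7)
```

Scaled: -75 mm / 400 = -0.1875, -70 mm / 400 = -0.175.

Call:
{"op": "send_rows", "data": {
  "rows": "0 0 0 -0.1 0 0 -1;0 0 0 -0.175 -0.0013 0 -1;0 0 0 -0.1875 -0.0013 0 -1;0 0 0 -0.1875 -0.0013 0 -1;0 0 0 -0.1875 -0.0013 0.02 -1;0 0 0 -0.1875 -0.0013 0.0375 -1;0 0 0 -0.1875 -0.0013 0.0425 -1;0 0 0 -0.1875 -0.0013 0.0425 -1"
}}

```text
time: 13.35
eef_pos: [0.4815, 0.1196, 0.1087]
tcp_rot: [0.635, 0.772, -0.0, -0.0]
contact_force: [0.4, -0.9, -1.5]
opening: 0.229
finger_force: 39.9
```

Scaled: 3.5 mm / 400 = 0.0088, 3 mm / 400 = 0.0075.

Call:
{"op": "send_rows", "data": {
  "rows": "0 0 0 0 0 0.0025 -1;0 0 0 0 0 0.005 -1;0 0 0 0 0 0.0063 -1;0 0 0 0 0 0.0075 -1;0 0 0 0 0 0.0088 -1;0 0 0 0 0 0.0088 -1"
}}

```text
time: 14.1
eef_pos: [0.4818, 0.1193, 0.1056]
tcp_rot: [0.635, 0.772, -0.0, -0.0]
contact_force: [-0.8, -0.3, -1.9]
opening: 0.225
finger_force: 39.9
```

Scaled: 1.2 mm / 400 = 0.003, 0.8 mm / 400 = 0.002.

Call:
{"op": "send_rows", "data": {
  "rows": "0 0 0 0 0 0.001 -1;0 0 0 0 0 0.002 -1;0 0 0 0 0 0.003 -1;0 0 0 0 0 0.003 -1;0 0 0 0 0 0.003 -1"
}}

```text
time: 14.72
eef_pos: [0.4818, 0.1193, 0.1044]
tcp_rot: [0.635, 0.772, -0.0, -0.0]
contact_force: [0.3, 0.2, -1.0]
opening: 0.23
finger_force: 39.9
```

Scaled: 3 mm / 400 = 0.0075, 2 mm / 400 = 0.005.

Call:
{"op": "send_rows", "data": {
  "rows": "0 0 0 0 0 0.0025 -1;0 0 0 0 0 0.005 -1;0 0 0 0 0 0.0075 -1;0 0 0 0 0 0.0075 -1"
}}

```text
time: 15.22
eef_pos: [0.4817, 0.1193, 0.1013]
tcp_rot: [0.635, 0.772, -0.0, -0.0]
contact_force: [-0.5, -0.1, -1.7]
opening: 0.232
finger_force: 39.9
```

Scaled: 6.5 mm / 400 = 0.0163, 6 mm / 400 = 0.015.

Call:
{"op": "send_rows", "data": {
  "rows": "0 0 0 0 0 0.0075 -1;0 0 0 0 0 0.015 -1;0 0 0 0 0 0.0163 -1;0 0 0 0 0 0.0163 -1"
}}

```text
time: 15.72
eef_pos: [0.4817, 0.1193, 0.0948]
tcp_rot: [0.635, 0.772, -0.0, -0.0]
contact_force: [0.2, -0.2, -1.1]
opening: 0.227
finger_force: 39.9
```

Scaled: 2.3 mm / 400 = 0.0058, 2 mm / 400 = 0.005.

Call:
{"op": "send_rows", "data": {
  "rows": "0 0 0 0 0 0.0013 -1;0 0 0 0 0 0.0025 -1;0 0 0 0 0 0.0038 -1;0 0 0 0 0 0.005 -1;0 0 0 0 0 0.0058 -1;0 0 0 0 0 0.0058 -1"
}}

```text
time: 16.48
eef_pos: [0.4818, 0.1193, 0.0926]
tcp_rot: [0.635, 0.772, -0.0, -0.0]
contact_force: [-0.6, -0.4, -1.3]
opening: 0.231
finger_force: 39.9
```

Scaled: 8.5 mm / 400 = 0.0213, 8 mm / 400 = 0.02.

Call:
{"op": "send_rows", "data": {
  "rows": "0 0 0 0 0 0.005 -1;0 0 0 0 0 0.01 -1;0 0 0 0 0 0.015 -1;0 0 0 0 0 0.02 -1;0 0 0 0 0 0.0213 -1;0 0 0 0 0 0.0213 -1"
}}

```text
time: 17.23
eef_pos: [0.4818, 0.1193, 0.0841]
tcp_rot: [0.635, 0.772, -0.0, -0.0]
contact_force: [-0.3, -0.2, -1.1]
opening: 0.231
finger_force: 39.9
```

Scaled: 2 mm / 400 = 0.005, 1.5 mm / 400 = 0.0038.

Call:
{"op": "send_rows", "data": {
  "rows": "0 0 0 0 0 0.0013 -1;0 0 0 0 0 0.0025 -1;0 0 0 0 0 0.0038 -1;0 0 0 0 0 0.005 -1;0 0 0 0 0 0.005 -1;0 0 0 0 0 0.005 -1"
}}

```text
time: 17.98
eef_pos: [0.482, 0.1194, 0.0826]
tcp_rot: [0.635, 0.772, 0.0, 0.0]
contact_force: [-1.4, 0.0, 3.5]
opening: 0.225
finger_force: 40.4
```

Scaled: 0.3 mm / 400 = 0.0008.

Call:
{"op": "send_rows", "data": {
  "rows": "0 0 0 0 0 0.0008 -1;0 0 0 0 0 0.0008 -1;0 0 0 0 0 0.0008 -1"
}}

```text
time: 18.35
eef_pos: [0.4821, 0.1194, 0.0825]
tcp_rot: [0.635, 0.772, 0.0, 0.0]
contact_force: [-3.0, -0.2, 6.4]
opening: 0.224
finger_force: 40.6
```

Scaled: -44 mm / 400 = -0.11, -36 mm / 400 = -0.09.

Call:
{"op": "send_rows", "data": {
  "rows": "0 0 0 0 0 -0.015 -1;0 0 0 0 0 -0.05 -1;0 0 0 0 0 -0.09 -1;0 0 0 0 0 -0.11 -1;0 0 0 0 0 -0.11 -1;0 0 0 0 0 -0.11 -1"
}}

```text
time: 19.1
eef_pos: [0.4814, 0.1193, 0.1255]
tcp_rot: [0.635, 0.772, -0.0, -0.0]
contact_force: [0.7, -0.7, -0.8]
opening: 0.229
finger_force: 39.9
```

Scaled: -75 mm / 400 = -0.1875, -70 mm / 400 = -0.175.

Call:
{"op": "send_rows", "data": {
  "rows": "0 0 0 -0.1 0 0 -1;0 0 0 -0.175 0 0 -1;0 0 0 -0.1875 0 0 -1;0 0 0 -0.1875 0 0 -1;0 0 0 -0.1875 0 0.02 -1;0 0 0 -0.1875 0 0.0375 -1;0 0 0 -0.1875 0 0.0425 -1;0 0 0 -0.1875 0 0.0425 -1"
}}

```text
time: 20.1
eef_pos: [0.496, 0.046, 0.1085]
tcp_rot: [0.635, 0.772, -0.0, -0.0]
contact_force: [0.3, -0.7, -1.9]
opening: 0.23
finger_force: 39.9
```

```bash
python3 - <<'E'
from h import *
st(); print(rows([.4968,.0461,.107]))
c=ctrl.read_camera("wrist")
for o in brass(c): print(o)
E
```

```text
t 20.1 pos [0.496  0.046  0.1085] F [ 0.3 -0.7 -1.9] open 0.23 ff 39.9
[[-0.193, 0.981, -0.001], [0.981, 0.193, 0.0], [0.0, -0.001, -1.0]]
[-0.1  0.8  1.5]
([0.4831, 0.043], np.float64(3.2), 0.4827, 0.0428, 4.2)
([0.5105, 0.0485], np.float64(4.7), 0.5117, 0.0484, 6.8)
([0.4815, 0.1201], np.float64(15.3), 0.4815, 0.12, 15.8)
([0.4812, 0.1197], np.float64(9.7), 0.4811, 0.1194, 10.2)
([0.5952, 0.189], np.float64(38.5), 0.595, 0.1883, 51.5)
([0.605, 0.1937], np.float64(10.2), 0.6053, 0.1935, 10.9)
([0.4684, 0.1884], np.float64(10.3), 0.4686, 0.1878, 14.3)
```

Now the gentle descent in the right bushing, with stop expected near TCP z of 0.1057.

Scaled: 3.4 mm / 400 = 0.0085, 1.5 mm / 400 = 0.0038.

Call:
{"op": "send_rows", "data": {
  "rows": "0 0 0 0 0.002 0.002 -1;0 0 0 0 0.002 0.0038 -1;0 0 0 0 0.002 0.005 -1;0 0 0 0 0.002 0.0063 -1;0 0 0 0 0.002 0.0075 -1;0 0 0 0 0.002 0.0085 -1;0 0 0 0 0.002 0.0085 -1;0 0 0 0 0.002 0.0085 -1"
}}

```text
time: 21.15
eef_pos: [0.4972, 0.0459, 0.1057]
tcp_rot: [0.635, 0.772, 0.0, 0.0]
contact_force: [-0.7, 0.2, 0.9]
opening: 0.227
finger_force: 40.1
```

Scaled: 0.6 mm / 400 = 0.0015, 0.3 mm / 400 = 0.0008.

Call:
{"op": "send_rows", "data": {
  "rows": "0 0 0 0 0 0.0008 -1;0 0 0 0 0 0.0015 -1;0 0 0 0 0 0.0015 -1;0 0 0 0 0 0.0015 -1;0 0 0 0 0 0.0015 -1"
}}

```text
time: 21.78
eef_pos: [0.4973, 0.0459, 0.1054]
tcp_rot: [0.635, 0.772, 0.0, 0.0]
contact_force: [-2.0, 0.2, 5.9]
opening: 0.226
finger_force: 40.5
```

The right bushing is undersize, the middle oversize and the left in size. Now the gauge goes back to its stand.

Scaled: 132 mm / 400 = 0.33, 127 mm / 400 = 0.3175.

Call:
{"op": "send_rows", "data": {
  "rows": "0 0 0 0 0 -0.015 -1;0 0 0 0 0 -0.0625 -1;0 0 0 0.025 0.025 -0.0875 -1;0 0 0 0.1125 0.125 -0.0875 -1;0 0 0 0.2125 0.23 -0.0875 -1;0 0 0 0.295 0.3175 -0.0875 -1;0 0 0 0.3083 0.33 -0.0875 -1;0 0 0 0.3083 0.33 -0.0875 -1"
}}

```text
time: 22.78
eef_pos: [0.6024, 0.1929, 0.139]
tcp_rot: [0.635, 0.773, -0.001, -0.0]
contact_force: [0.2, -0.1, -1.3]
opening: 0.227
finger_force: 39.8
```

Scaled: 14 mm / 400 = 0.035, 8 mm / 400 = 0.02.

Call:
{"op": "send_rows", "data": {
  "rows": "0 0 0 0 0 0 -1;0 0 0 0 0 0 -1;0 0 0 0 0 0.02 -1;0 0 0 0 0 0.035 -1;0 0 0 0 0 0.035 -1"
}}

```text
time: 23.4
eef_pos: [0.602, 0.1921, 0.1246]
tcp_rot: [0.635, 0.772, -0.001, -0.001]
contact_force: [0.5, -0.1, -1.7]
opening: 0.229
finger_force: 39.8
```

```bash
python3 - <<'E'
from h import *
st(); print(rows([.6031,.1924,.0857]))
E
```

```text
t 23.4 pos [0.602  0.1921 0.1246] F [ 0.5 -0.1 -1.7] open 0.229 ff 39.8
[[-0.193, 0.981, -0.002], [0.981, 0.193, -0.0], [0.0, -0.002, -1.0]]
[ 0.1  1.2 38.9]
```

Scaled: 20 mm / 400 = 0.05, 1.2 mm / 400 = 0.003.

Call:
{"op": "send_rows", "data": {
  "rows": "0 0 0 0 0.003 0 -1;0 0 0 0 0.003 0.02 -1;0 0 0 0 0.003 0.035 -1;0 0 0 0 0.003 0.045 -1;0 0 0 0 0.003 0.05 -1;0 0 0 0 0.003 0.05 -1"
}}

```text
time: 24.15
eef_pos: [0.6039, 0.1926, 0.1057]
tcp_rot: [0.635, 0.772, -0.0, -0.0]
contact_force: [-0.5, -0.7, -0.9]
opening: 0.23
finger_force: 39.8
```

Scaled: 17 mm / 400 = 0.0425, 16 mm / 400 = 0.04.

Call:
{"op": "send_rows", "data": {
  "rows": "0 0 0 0 0 0.0075 -1;0 0 0 0 0 0.0175 -1;0 0 0 0 0 0.03 -1;0 0 0 0 0 0.04 -1;0 0 0 0 0 0.0425 -1;0 0 0 0 0 0.0425 -1"
}}

```text
time: 24.9
eef_pos: [0.6039, 0.1926, 0.0887]
tcp_rot: [0.635, 0.772, -0.0, -0.0]
contact_force: [0.4, 0.8, -0.5]
opening: 0.229
finger_force: 39.8
```

Call:
{"op": "send_rows", "data": {
  "rows": "0 0 0 0 0 0.0025 -1;0 0 0 0 0 0.0038 -1;0 0 0 0 0 0.005 -1;0 0 0 0 0 0.005 -1"
}}

```text
time: 25.4
eef_pos: [0.6039, 0.1926, 0.0868]
tcp_rot: [0.635, 0.772, -0.0, -0.0]
contact_force: [0.4, -0.6, -1.4]
opening: 0.231
finger_force: 39.8
```

Scaled: 1.3 mm / 400 = 0.0033, 1 mm / 400 = 0.0025.

Call:
{"op": "send_rows", "data": {
  "rows": "0 0 0 0 0 0.0013 -1;0 0 0 0 0 0.0025 -1;0 0 0 0 0 0.0033 -1;0 0 0 0 0 0.0033 0;0 0 0 0 0 0.0033 0;0 0 0 0 0 0.0033 0;0 0 0 0 0 0.0033 0"
}}

```text
time: 26.28
eef_pos: [0.604, 0.1926, 0.0856]
tcp_rot: [0.635, 0.772, 0.0, 0.0]
contact_force: [-0.0, -1.3, 0.2]
opening: 0.496
finger_force: 0.0
```

Scaled: -110 mm / 400 = -0.275, -60 mm / 400 = -0.15.

Call:
{"op": "send_rows", "data": {
  "rows": "0 0 0 0 0 -0.05 0;0 0 0 0 0 -0.15 0;0 0 0 0 0 -0.275 0;0 0 0 0 0 -0.275 0;0 0 0 0 0 -0.275 0"
}}

```text
time: 26.9
eef_pos: [0.604, 0.1926, 0.1966]
tcp_rot: [0.635, 0.772, 0.0, 0.0]
contact_force: [-0.1, 0.1, -0.4]
opening: 0.502
finger_force: 0.0
```

```bash
python3 - <<'E'
from h import *
import pickle
st(); c=ctrl.read_camera("wrist"); pickle.dump(c,open("w6.pkl","wb"))
save(c,"w6",s=1.4)
for o in brass(c): print(o)
print(rows([.478,.2875,.2155]), wproj(c,[.6036,.1928,.111])*1.4)
E
```

```text
t 26.9 pos [0.604  0.1926 0.1966] F [-0.1  0.1 -0.4] open 0.502 ff 0.0
[[-0.193, 0.981, 0.001], [0.981, 0.193, 0.0], [-0.0, 0.001, -1.0]]
([0.501, 0.0572], np.float64(7.2), 0.5014, 0.058, 10.3)
([0.4819, 0.1205], np.float64(16.2), 0.4822, 0.1202, 17.0)
([0.4812, 0.1197], np.float64(8.4), 0.4812, 0.1197, 8.9)
([0.6034, 0.1917], np.float64(30.3), 0.603, 0.1918, 41.2)
([0.468, 0.1936], np.float64(16.3), 0.4682, 0.1936, 17.0)
([0.4676, 0.193], np.float64(8.1), 0.4675, 0.1931, 8.6)
([0.4331, 0.245], np.float64(5.7), 0.4329, 0.2449, 8.3)
[ 117.4 -104.7  -20.3] [388.30990042 319.08941764]
```

View pics/w6.png

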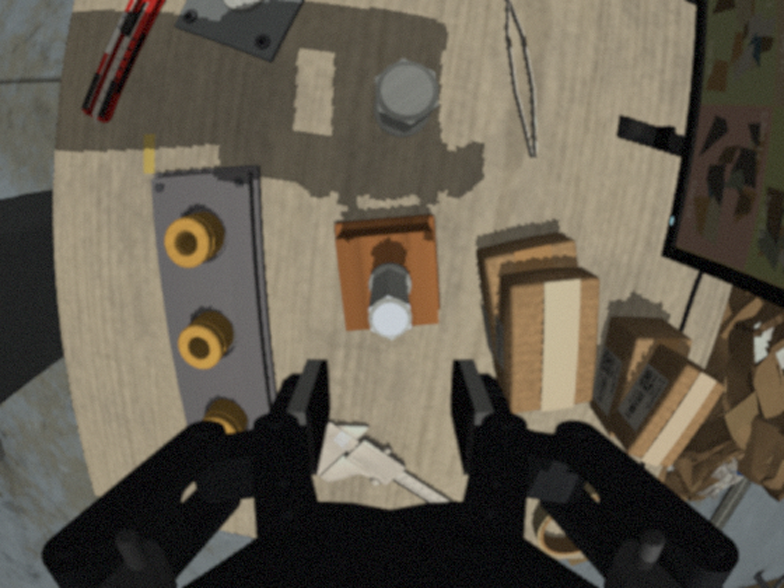

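The gauge is home in the stand, with its top at (388,319) as predicted. Next I measure the shaft from above.

Scaled: 119 mm / 400 = 0.2975, -103 mm / 400 = -0.2575.

Call:
{"op": "send_rows", "data": {
  "rows": "0 0 0 0.025 -0.15 -0.025 0;0 0 0 0.15 -0.25 -0.025 0;0 0 0 0.2975 -0.2575 0 0;0 0 0 0.2975 -0.2575 0 1;0 0 0 0.2975 -0.2575 0 1;0 0 0 0.2975 -0.2575 0 1"
}}

```text
time: 27.7
eef_pos: [0.4804, 0.2885, 0.1951]
tcp_rot: [0.636, 0.772, -0.0, -0.0]
contact_force: [0.1, 1.2, -0.3]
opening: 0.996
finger_force: 0.0
```

```bash
python3 - <<'E'
from h import *
import pickle
st(); c=ctrl.read_camera("wrist"); pickle.dump(c,open("w7.pkl","wb"))
u,v=wproj(c,[.466,.366,.0585]).astype(int); a,b=u-80,v-60; print("origin",a,b); save(c,"w7",crop=(a,b,a+160,b+120),s=5)
for o in brass(c): print(o)
E
```

```text
t 27.7 pos [0.4804 0.2885 0.1951] F [ 0.1  1.2 -0.3] open 0.996 ff 0.0
[[-0.191, 0.981, -0.001], [0.981, 0.191, -0.001], [-0.0, -0.001, -1.0]]
origin 199 49
([0.4813, 0.1205], np.float64(16.2), 0.4817, 0.1201, 17.3)
([0.4813, 0.1195], np.float64(8.5), 0.4812, 0.1195, 9.0)
([0.5888, 0.1856], np.float64(23.1), 0.5894, 0.1867, 32.0)
([0.4673, 0.1941], np.float64(16.0), 0.4674, 0.1941, 16.7)
([0.4674, 0.1934], np.float64(8.2), 0.4675, 0.1934, 8.8)
([0.568, 0.2071], np.float64(19.5), 0.5608, 0.2046, 29.7)
([0.4162, 0.2614], np.float64(7.7), 0.4162, 0.2613, 11.3)
```

View pics/w7.png

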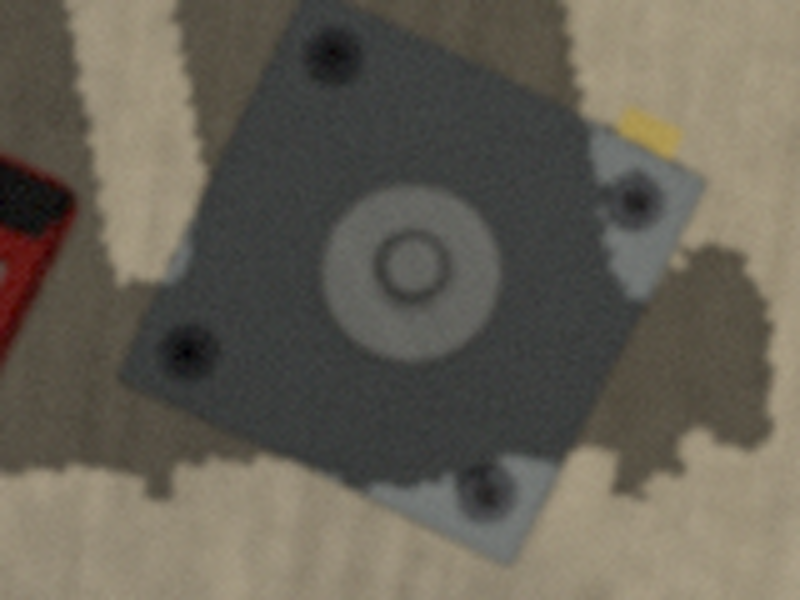

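The shaft end is at crop (413,265) and the boss centre at about (411,272). Next I go to the left bushing.

Scaled: 115 mm / 400 = 0.2875, 100 mm / 400 = 0.25.

Call:
{"op": "send_rows", "data": {
  "rows": "0 0 0 -0.1125 -0.0375 0 0.6;0 0 0 -0.225 -0.0775 0.05 0.6;0 0 0 -0.2265 -0.0775 0.15 0.6;0 0 0 -0.2265 -0.0775 0.25 0.6;0 0 0 -0.2265 -0.0775 0.2875 0.6;0 0 0 -0.2265 -0.0775 0.2875 0.6;0 0 0 -0.2265 -0.0775 0.2875 0.6"
}}

```text
time: 28.62
eef_pos: [0.4685, 0.1948, 0.0822]
tcp_rot: [0.635, 0.772, 0.001, 0.001]
contact_force: [1.1, -0.1, 0.1]
opening: 0.799
finger_force: 0.0
```

```bash
python3 - <<'E'
from h import *
import pickle
c=pickle.load(open("w7.pkl","rb")); f=lambda x,y:(199+x/5,49+y/5)
print("shaft",wplane(c,f(413,265),.0585),"boss",wplane(c,f(411,272),.014))
g=cv2.cvtColor(c["color"],cv2.COLOR_RGB2GRAY)
st(); print(rows([.4676,.1937,.045]))
E
```

```text
shaft [0.46659704 0.37240037 0.0585    ] boss [0.46660383 0.37244696 0.014     ]
t 28.625 pos [0.4685 0.1948 0.0822] F [ 1.1 -0.1  0.1] open 0.799 ff 0.0
[[-0.193, 0.981, 0.003], [0.981, 0.193, 0.001], [-0.0, 0.003, -1.0]]
[-0.9 -1.2 37.2]
```

Scaled: 36 mm / 400 = 0.09, 30 mm / 400 = 0.075.

Call:
{"op": "send_rows", "data": {
  "rows": "0 0 0 -0.0023 -0.0025 0.0375 0.6;0 0 0 -0.0023 -0.0025 0.075 0.6;0 0 0 -0.0023 -0.0025 0.09 0.6;0 0 0 -0.0023 -0.0025 0.09 0.6;0 0 0 -0.0023 -0.0025 0.09 -1;0 0 0 -0.0023 -0.0025 0.09 -1;0 0 0 -0.0023 -0.0025 0.09 -1;0 0 0 -0.0023 -0.0025 0.09 -1",
  "grip_force": 40
}}

```text
time: 29.62
eef_pos: [0.467, 0.1937, 0.0453]
tcp_rot: [0.635, 0.772, 0.001, 0.001]
contact_force: [0.5, 0.9, 2.0]
opening: 0.39
finger_force: 40.1
```

Scaled: 175.4 mm / 400 = 0.4385, 165 mm / 400 = 0.4125.

Call:
{"op": "send_rows", "data": {
  "rows": "0 0 0 0 0 -0.0375 -1;0 0 0 0 0 -0.125 -1;0 0 0 0.05 0.01 -0.1875 -1;0 0 0 0.175 0.0338 -0.1875 -1;0 0 0 0.3 0.0575 -0.1875 -1;0 0 0 0.4125 0.08 -0.1875 -1;0 0 0 0.4385 0.085 -0.1875 -1;0 0 0 0.4385 0.085 -0.1875 -1"
}}

```text
time: 30.62
eef_pos: [0.4649, 0.372, 0.119]
tcp_rot: [0.635, 0.773, -0.001, -0.0]
contact_force: [0.4, -0.6, -1.3]
opening: 0.389
finger_force: 41.2
```

Scaled: 18 mm / 400 = 0.045, 15 mm / 400 = 0.0375.

Call:
{"op": "send_rows", "data": {
  "rows": "0 0 0 0 0 0 -1;0 0 0 0 0 0 -1;0 0 0 0 0 0.0375 -1;0 0 0 0 0 0.045 -1;0 0 0 0 0 0.045 -1;0 0 0 0 0 0.045 -1"
}}

```text
time: 31.38
eef_pos: [0.4658, 0.3723, 0.1016]
tcp_rot: [0.635, 0.772, 0.0, 0.0]
contact_force: [-1.0, 0.4, -1.3]
opening: 0.389
finger_force: 41.2
```

```bash
python3 - <<'E'
from h import *
import pickle
st(); print(rows([.4665,.3724,.100]))
c=ctrl.read_camera("wrist")
P=st()["eef_pos"]; 
for o in brass(c,z=P[2]-.0033): print(o)
u,v=wproj(c,[.4666,.3724,.066]).astype(int); a,b=u-80,v-75; save(c,"w8",crop=(a,b,a+160,b+120),s=5)
E
```

```text
t 31.375 pos [0.4658 0.3723 0.1016] F [-1.   0.4 -1.3] open 0.389 ff 41.2
[[-0.193, 0.981, 0.0], [0.981, 0.193, 0.0], [0.0, 0.0, -1.0]]
[0.  0.7 1.6]
t 31.425 pos [0.4659 0.3723 0.1018] F [ 0.4 -0.2 -0.5] open 0.393 ff 41.2
[[-0.193, 0.981, 0.0], [0.981, 0.193, 0.0], [0.0, 0.001, -1.0]]
([0.4664, 0.372], np.float64(15.5), 0.4662, 0.372, 16.6)
([0.4659, 0.3728], np.float64(9.2), 0.4658, 0.3728, 10.4)
([0.4812, 0.4262], np.float64(1.9), 0.4812, 0.4263, 2.8)
([0.4411, 0.499], np.float64(30.4), 0.4419, 0.4935, 33.0)
```

View pics/w8.png

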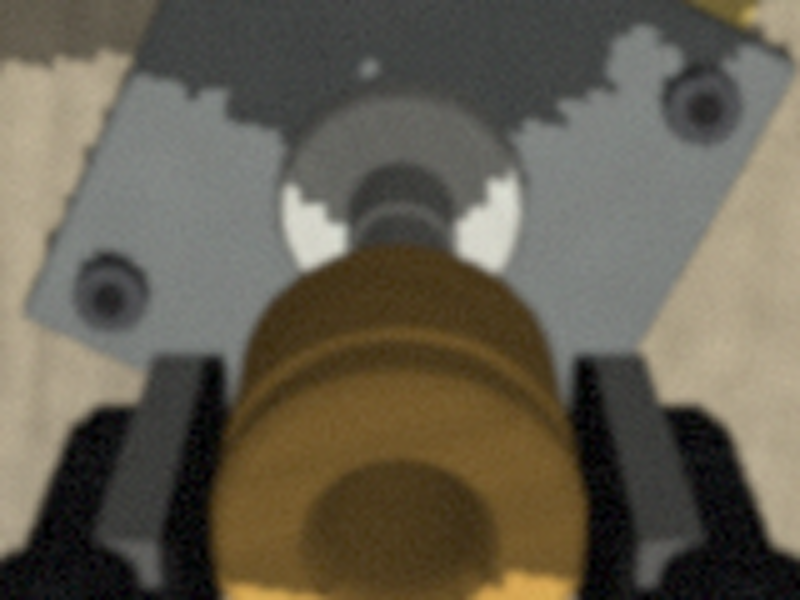

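The held bushing is centred over the shaft to within about 1 mm, with the bore at (398,530) and the shaft at (402,·). I lower it gently.

Scaled: 12 mm / 400 = 0.03, 11 mm / 400 = 0.0275.

Call:
{"op": "send_rows", "data": {
  "rows": "0 0 0 0 0.0013 0.0075 -1;0 0 0 0 0.0013 0.015 -1;0 0 0 0 0.0013 0.02 -1;0 0 0 0 0.0013 0.0238 -1;0 0 0 0 0.0013 0.0275 -1;0 0 0 0 0.0013 0.03 -1;0 0 0 0 0.0013 0.03 -1;0 0 0 0 0.0013 0.03 -1"
}}

```text
time: 32.42
eef_pos: [0.4662, 0.3723, 0.0895]
tcp_rot: [0.635, 0.772, 0.0, -0.0]
contact_force: [0.0, 1.5, -2.4]
opening: 0.384
finger_force: 41.2
```

Scaled: 22.5 mm / 400 = 0.0563, 21.5 mm / 400 = 0.0538.

Call:
{"op": "send_rows", "data": {
  "rows": "0 0 0 0 0 0.0075 -1;0 0 0 0 0 0.0175 -1;0 0 0 0 0 0.0275 -1;0 0 0 0 0 0.0375 -1;0 0 0 0 0 0.0475 -1;0 0 0 0 0 0.0538 -1;0 0 0 0 0 0.0563 -1;0 0 0 0 0 0.0563 -1"
}}

```text
time: 33.42
eef_pos: [0.4662, 0.3724, 0.0669]
tcp_rot: [0.635, 0.772, 0.0, -0.0]
contact_force: [0.0, 2.2, -2.8]
opening: 0.387
finger_force: 41.2
```

Scaled: 2 mm / 400 = 0.005, 1.5 mm / 400 = 0.0038.

Call:
{"op": "send_rows", "data": {
  "rows": "0 0 0 0 0 0.0013 -1;0 0 0 0 0 0.0025 -1;0 0 0 0 0 0.0038 -1;0 0 0 0 0 0.005 -1;0 0 0 0 0 0.005 -1"
}}

```text
time: 34.05
eef_pos: [0.4662, 0.3724, 0.0653]
tcp_rot: [0.635, 0.772, 0.0, -0.0]
contact_force: [-1.1, 2.5, 1.1]
opening: 0.391
finger_force: 41.5
```

On the shoulder. Open the fingers and rise.

Call:
{"op": "send_rows", "data": {
  "rows": "0 0 0 0 0 0 0.6;0 0 0 0 0 0 0.6;0 0 0 0 0 0 0.6;0 0 0 0 0 0 0.6"
}}

```text
time: 34.55
eef_pos: [0.4662, 0.3721, 0.065]
tcp_rot: [0.635, 0.772, -0.0, 0.0]
contact_force: [-0.1, -0.0, 0.1]
opening: 0.802
finger_force: 0.0
```

Scaled: -130 mm / 400 = -0.325, -110 mm / 400 = -0.275.

Call:
{"op": "send_rows", "data": {
  "rows": "0 0 0 0 0 -0.05 0.6;0 0 0 0 0 -0.15 0.6;0 0 0 -0.075 0 -0.275 0.6;0 0 0 -0.2 0 -0.325 0.6;0 0 0 -0.2 0 -0.325 0.6;0 0 0 -0.2 0 -0.325 0.6"
}}

```text
time: 35.3
eef_pos: [0.4816, 0.2938, 0.1958]
tcp_rot: [0.635, 0.772, 0.001, 0.0]
contact_force: [-0.3, -0.2, -0.9]
opening: 0.801
finger_force: 0.0
```

```bash
python3 - <<'E'
from h import *
st(); c=ctrl.read_camera("wrist")
for o in brass(c,z=.062): print(o)
for o in brass(c,z=.042): print("z42",o)
u,v=wproj(c,[.52,.29,.05]).astype(int); a,b=max(u-200,0),max(v-200,0); save(c,"w9",s=1.4)
E
```

```text
t 35.3 pos [0.4816 0.2938 0.1958] F [-0.3 -0.2 -0.9] open 0.801 ff 0.0
[[-0.192, 0.981, 0.001], [0.981, 0.192, 0.001], [0.001, 0.001, -1.0]]
([0.4802, 0.1396], np.float64(14.6), 0.4806, 0.1388, 15.8)
([0.4803, 0.1378], np.float64(7.8), 0.4803, 0.1376, 8.4)
([0.5763, 0.1967], np.float64(18.3), 0.5754, 0.1978, 28.3)
([0.5592, 0.2191], np.float64(17.4), 0.5539, 0.2172, 27.3)
([0.42, 0.27], np.float64(7.2), 0.4195, 0.27, 10.4)
([0.4666, 0.3728], np.float64(14.7), 0.4664, 0.3726, 15.4)
([0.4661, 0.3719], np.float64(10.1), 0.4657, 0.3718, 11.1)
z42 ([0.4812, 0.1216], np.float64(15.8), 0.4817, 0.1207, 17.0)
z42 ([0.4813, 0.1196], np.float64(8.4), 0.4813, 0.1194, 9.0)
z42 ([0.5849, 0.1831], np.float64(19.8), 0.5839, 0.1843, 30.5)
z42 ([0.5664, 0.2072], np.float64(18.8), 0.5608, 0.2052, 29.5)
z42 ([0.4163, 0.2622], np.float64(7.7), 0.4158, 0.2622, 11.3)
z42 ([0.4666, 0.3731], np.float64(15.9), 0.4663, 0.3729, 16.6)
z42 ([0.4661, 0.3721], np.float64(10.9), 0.4656, 0.372, 12.0)
```

View pics/w9.png

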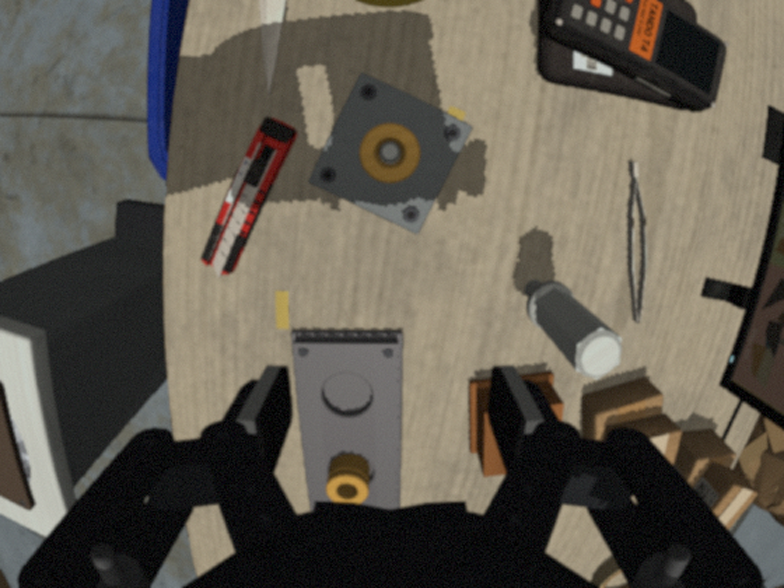

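The bushing sits on the shaft at (390,152), with the shaft end showing in its bore. The left pocket is empty at (347,392), the middle bushing is in place at (347,487), and the gauge was seen home earlier. I hand it in.

```bash
python3 -c "
from plant import ctrl
print(ctrl.sign_off())"
```

```text
the job is handed in; nothing more can be done
None
```

The job is handed in, with no verdict returned: the left bushing gauged in size (middle oversize, right undersize) and now sits on the shaft's shoulder, the gauge is back in its stand, and the other two bushings were left in their pockets.

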